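# Load the insert magazine with a push stick

### The arm

A 6-joint arm with a two-finger parallel gripper is mounted at the origin on the work surface; the furniture and walls round the work are solid. World frame = base frame: x ahead of the robot, y to its left, z up, the work surface at z = 0. Lengths are in m, angles in rad, forces in N, time in s.
With the tool pointing down it reaches from about 0.275 to 0.85 m from the base axis. Payload 5.2 kg.
Tool frame: the origin (TCP) lies midway between the tips of the shut fingers; the grasp point (between the pads) lies 19 mm behind it (robot.grip_point_offset is the distance from the TCP to the grasp point, in m); z points along the fingers, y is the line along which they close (so a half turn about z gives the same grasp; the last joint's range is limited). The gripper opens to 85 mm and grips with 20 to 120 N. Pads are 22 mm wide; open, the fingers measure 114 mm over their backs; the gripper's body (76 mm by 85 mm) begins 54 mm behind the grasp point. The pads swing forward as they close: fully open they stand 13 mm farther back than shut.
Start: joints at [-1.534, 0.259, 1.535, -0, 1.348, -0.203], TCP at [0.131, -0.534, 0.231] pointing down, gripper open.
Joint ranges: [-3.14, 3.14], [-0.91, 2.08], [0.19, 2.58], [-1.22, 4.36], [0.22, 2.71], [-3.12, 3.12]. Speed limits (rad/s): [2.57, 2.57, 3.14, 3.14, 3.14, 3.14].

### API

Orientations are given as a rotation vector (axis times angle).
In Python, from rig import robot gives the robot as it stands.
- The arm moves only by the shell command python3 -m creep 'ROWS' [FORCE]. ROWS is JSON, a list of rows, each a list of 7 numbers: the shift along the world's x, y, z normalised to -1 to 1, where 1 is 800 mm, then the turn, a rotation vector about the world's x, y, z normalised to -1 to 1, where 1 is pi/2 rad, then the closure, from 0 (fully open) to 1 (shut). A call has 1 to 20 rows; each row shifts and turns the commanded pose from where the row before left it; what a row does not reach is not made up. A row lasts 1/12 s, in which the tool goes at most 41.7 mm and 7.16 degrees, less where a joint would pass 70% of its speed; a pose out of reach is approached as far as the arm can. A call with a number of a shift or a turn outside -1 to 1 is refused whole. A call with a gripper value outside its range is refused whole. The fingers move at their own pace and stop on an object; FORCE is the grip in N (left out, the last holds). Time passes only in rows, so rows that do not move let the fingers close. It gives the time, the measured TCP pose, the force, the opening and the grip force at its end, in the units of the state.
- robot.observe(): the state, without advancing time (a new reading comes with each control period).
- robot.get_image(name): name is "side" or "top"; returns the picture (384x512x3 uint8, red, green, blue); there is no depth.
- robot.camera_model(name): a dict with "K" (3x3 intrinsics, pixels), "pose" (4x4, takes a point from camera to world coordinates). Camera axes: x right, y down, z forward; pixel columns grow to the right and rows downward; lengths in m; the calibration is good to about 2 mm. A picture is of the moment at which its call begins. camera_model takes no time and is no camera call.
- robot.hand_in(): hands the job in; it is judged then, once.
The state is a dict: "time_s": time; "joints": joint angles; "qvel": joint speeds; "joint_torque": joint torques, N m; "eef_pos": TCP position; "orientation": TCP orientation; "wrist_force": force on the tool from outside, world axes, zero at the start; "ft_torque": the same for the moment, N m; "grip_width": finger opening in m; "grip_force": force on a finger pad.
Only numpy, scipy, OpenCV 4.12 (cv2) and the standard library are available. Lean on these libraries where they do the work, as an engineer would, in place of code of your own. Each camera call takes 0.05 s, during which the arm holds its last target. There are 200 camera calls.

### The job

Load all the loose aluminium inserts into the magazine of the bench loader: pull the magazine carriage towards the robot against its front stop, so that it lines up with the guide channel, set the inserts down one behind another in the open channel (it takes two at a time) and feed them with the wooden push stick through the tunnel until every one is fully inside the magazine; in the tunnel and magazine only the stick may push them, never the fingers. When all are in, slide the carriage away from the robot against its back stop and stand the push stick back on the orange pad, on its sole. Leave the other things on the bench where they stand.

Things in the scene. Friction and masses are not known exactly. Their poses are not given: they have to be found in the camera images.
- loader: Bench loader of aluminium and dark steel, fixed. Origin: on the bench top, on the channel's centre line, at the seam between tunnel and magazine. At yaw 0 parts travel along -y and +x points away from the robot. y from 130 to 47 mm: open guide channel; y from 47 to 2 mm: tunnel; y from 0 to -151 mm: the magazine, when the carriage is at its front stop.
- channel (a point): Middle of the open guide channel, on its floor (8 mm above the bench, loader y = +90 mm); axes as the loader's. The channel is 83 mm long, 30 mm wide (x), its walls 8 mm thick with tops 10 mm above the floor and small lead-in chamfers; it is open at its rear (+y) end.
- tunnel (a point): Mouth of the tunnel, on the channel floor (loader y = +47 mm). The roofed tunnel is as wide as the channel (30 mm), 34 mm high inside, 45 mm long, 46 mm wide outside, its top 48 mm above the bench.
- carriage (a joint): Slide of the magazine carriage, m: 0 = against the front stop (towards the robot, loader -x), where the magazine lines up with the channel; 0.065 = against the back stop (away from the robot, loader +x). Starts in between; about 2.5 N of friction; stays where it is left. A part that straddles the seam blocks it.
- magazine (a point): Point on the magazine's floor (7 mm above the bench), mid-mouth; moves with the carriage; axes as the loader's. The magazine is a slot 32 mm wide, 35 mm high, 151 mm deep along -y, with a fixed cover (top 47 mm above the bench, viewing slot 12 mm wide) and a closed end; it takes four inserts in a row. An insert is fully inside when its centre is 17 mm or more past the mouth.
- carriage_knob (a point): Centre of the upright black knob on the carriage's closed end, 18 mm square and 35 mm tall, the knob's faces along the loader's axes; this point is 66 mm above the bench, the knob reaches from 47 to 82 mm above it. On the carriage's centre line, 162 mm along -y from the mouth of the magazine.
- holder: Turned aluminium electrode holder, 46 mm square and 48 mm tall, standing in front of the magazine; not part of the job. Origin: centre of its underside.
- pad: Orange pad, fixed, flat on the bench: 104 mm (x) by 76 mm (y), 5 mm thick; its long side runs about along the loader's channel (pad x about along world +y). Origin: centre of its underside. The push stick's place.
- stick_handle (a point): Wooden push stick, about 90 g: flat sole 24 mm wide (x), 135 mm long (y), 10 mm thick, with an upright handle 14 mm wide (x), 36 mm long (y), from 10 to 71 mm above the sole's underside. This point lies in the handle, 50 mm above the underside; the sole's front pushing end is 110 mm from it along the stick's -y, its rear end 25 mm along +y. Starts on the orange pad, overhanging it a little, pushing end towards world -y.
- insert_1_c (a point): Machined aluminium insert 1 (four alike, some absent; they start on the bench left of the loader), 50 g: base 26 mm (x) by 34 mm (y), 14 mm tall, on it a block 20 mm wide (x), from -12 to +5 mm in y, up to 30 mm, with a hole in its top. This point: middle of the base in plan, 15 mm above the underside. Goes into the channel with its 34 mm side along it, either way round.
- insert_2_c (a point): Machined aluminium insert 2 (four alike, some absent; they start on the bench left of the loader), 50 g: base 26 mm (x) by 34 mm (y), 14 mm tall, on it a block 20 mm wide (x), from -12 to +5 mm in y, up to 30 mm, with a hole in its top. This point: middle of the base in plan, 15 mm above the underside. Goes into the channel with its 34 mm side along it, either way round.
- insert_3_c (a point): Machined aluminium insert 3 (four alike, some absent; they start on the bench left of the loader), 50 g: base 26 mm (x) by 34 mm (y), 14 mm tall, on it a block 20 mm wide (x), from -12 to +5 mm in y, up to 30 mm, with a hole in its top. This point: middle of the base in plan, 15 mm above the underside. Goes into the channel with its 34 mm side along it, either way round.
- insert_4_c (a point): Machined aluminium insert 4 (four alike, some absent; they start on the bench left of the loader), 50 g: base 26 mm (x) by 34 mm (y), 14 mm tall, on it a block 20 mm wide (x), from -12 to +5 mm in y, up to 30 mm, with a hole in its top. This point: middle of the base in plan, 15 mm above the underside. Goes into the channel with its 34 mm side along it, either way round.
Things that resemble listed ones, but are neither listed nor needed, are in the scene too. There is more than one size of the part that bears stick_handle; the job needs the larger.

How it is judged:
On the way, in this order (a step that is already met when the one before it is completed fails the run):
1. the carriage is against its front stop, in line with the channel (value of joint carriage below 0.002 m), for 0.2 s.
2. every insert is fully inside the magazine, the carriage still at the front stop (y of insert_1_c in the frame of magazine between -0.145 and -0.016 m and x of insert_1_c in the frame of magazine between -0.006 and 0.006 m and z of insert_1_c in the frame of magazine between 0.005 and 0.03 m and y of insert_2_c in the frame of magazine between -0.145 and -0.016 m and x of insert_2_c in the frame of magazine between -0.006 and 0.006 m and z of insert_2_c in the frame of magazine between 0.005 and 0.03 m and y of insert_3_c in the frame of magazine between -0.145 and -0.016 m and x of insert_3_c in the frame of magazine between -0.006 and 0.006 m and z of insert_3_c in the frame of magazine between 0.005 and 0.03 m and y of insert_4_c in the frame of magazine between -0.145 and -0.016 m and x of insert_4_c in the frame of magazine between -0.006 and 0.006 m and z of insert_4_c in the frame of magazine between 0.005 and 0.03 m and value of joint carriage below 0.004 m), for 0.2 s.
3. the loaded carriage is against its back stop (y of insert_1_c in the frame of magazine between -0.145 and -0.016 m and x of insert_1_c in the frame of magazine between -0.006 and 0.006 m and z of insert_1_c in the frame of magazine between 0.005 and 0.03 m and y of insert_2_c in the frame of magazine between -0.145 and -0.016 m and x of insert_2_c in the frame of magazine between -0.006 and 0.006 m and z of insert_2_c in the frame of magazine between 0.005 and 0.03 m and y of insert_3_c in the frame of magazine between -0.145 and -0.016 m and x of insert_3_c in the frame of magazine between -0.006 and 0.006 m and z of insert_3_c in the frame of magazine between 0.005 and 0.03 m and y of insert_4_c in the frame of magazine between -0.145 and -0.016 m and x of insert_4_c in the frame of magazine between -0.006 and 0.006 m and z of insert_4_c in the frame of magazine between 0.005 and 0.03 m and value of joint carriage above 0.062 m), for 0.2 s.
At the end, for the whole second after the job is handed in: All inserts present are fully inside the magazine (centre at least 16 mm past its mouth), the carriage is within 3 mm of its back stop, and the push stick stands upright and at rest on the orange pad (its handle over the pad) (all of step 3 and x of stick_handle in the frame of pad between -0.054 and 0.054 m and y of stick_handle in the frame of pad between -0.038 and 0.038 m and z of stick_handle in the frame of pad between 0.045 and 0.062 m and angle between stick_handle's own z axis and vertical below 0.15 rad and linear speed of push_stick below 0.02 m/s); the robot touches nothing.
It fails at once if fingers touch an insert inside the tunnel or magazine ((contact force between the fingers and insert_1 above 0.5 N and y of insert_1_c in the frame of loader below 0.03 m and distance between insert_1_c and loader below 0.19 m) or (contact force between the fingers and insert_2 above 0.5 N and y of insert_2_c in the frame of loader below 0.03 m and distance between insert_2_c and loader below 0.19 m) or (contact force between the fingers and insert_3 above 0.5 N and y of insert_3_c in the frame of loader below 0.03 m and distance between insert_3_c and loader below 0.19 m) or (contact force between the fingers and insert_4 above 0.5 N and y of insert_4_c in the frame of loader below 0.03 m and distance between insert_4_c and loader below 0.19 m)).
It fails at once if the electrode holder standing in front of the loader is knocked over or pushed away (distance of holder from where it was at the start of the episode above 0.03 m or angle between holder's own z axis and vertical above 0.5 rad).
Of insert_1, insert_2, insert_3, insert_4 only 3 to 4 are there at a start; the rules pass over those that are not, and their reading is None.
At some moment in a run one of insert_1, insert_2, insert_3, insert_4 may be knocked a few centimetres aside while the robot is not near it.
Once in a run the grip may slacken for a moment while it holds something.
It also fails if it takes over 210 s, if anything falls off the work surface, if the arm or the gripper's body presses on something with over 40 N, if the wrist force passes 120 N, or if a joint passes its speed limit or range.

## Working session

There is one attempt and no reset: what is moved stays moved. The work goes in short steps, Python scripts to look and compute and a shell command to move; the robot and the scene stay as the last step left them, time stands still between calls to the robot, and variables do not carry over. Pictures are saved under pics/ and viewed, at most 14 in all, crops included, and the job is handed in when it is done.

```bash
mkdir -p pics; ls; python3 - <<'E'
from rig import robot
import cv2,numpy as np
np.set_printoptions(precision=4,suppress=True)
for n in ("side","top"):
    im=robot.get_image(n); cv2.imwrite(f"pics/{n}0.png",cv2.resize(im[:,:,::-1],(800,600),interpolation=cv2.INTER_CUBIC))
    np.save(f"pics/{n}0.npy",im)
    m=robot.camera_model(n); print(n,np.array(m["K"]),np.array(m["pose"]))
print(robot.observe())
E
```

```text
pics
side [[488.4863   0.     255.0602]
 [  0.     488.4863 184.3306]
 [  0.       0.       1.    ]] [[-0.9999  0.0122 -0.0082  0.4274]
 [ 0.0131  0.4888 -0.8723  1.1972]
 [-0.0067 -0.8723 -0.489   0.6523]
 [ 0.      0.      0.      1.    ]]
top [[364.4109   0.     256.7072]
 [  0.     364.4109 194.7385]
 [  0.       0.       1.    ]] [[-0.0115 -0.9963  0.0848  0.3184]
 [-0.9996  0.0094 -0.0253  0.178 ]
 [ 0.0245 -0.085  -0.9961  1.2539]
 [ 0.      0.      0.      1.    ]]
{'time_s': 0.1, 'joints': array([-1.5339,  0.2593,  1.536 , -0.    ,  1.348 , -0.2028]), 'qvel': array([-0.0008, -0.0008, -0.004 ,  0.0001, -0.0002,  0.0007]), 'joint_torque': array([  0.0014, -44.6975, -29.1245,  -0.0003,   0.0061,  -0.    ]), 'eef_pos': array([ 0.1306, -0.5338,  0.2306]), 'orientation': array([-3.1174, -0.3755, -0.0002]), 'wrist_force': array([ 0.3656, -0.0365, -0.6742]), 'ft_torque': array([ 0.0299, -0.0366, -0.0441]), 'grip_force': 0.0, 'grip_width': 0.08528055840775892}
```

View pics/top0.png

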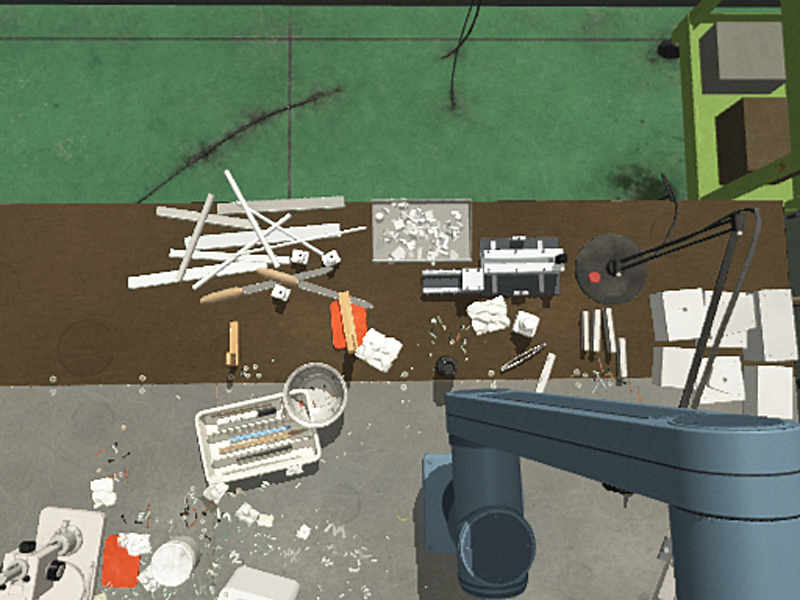

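View pics/side0.png

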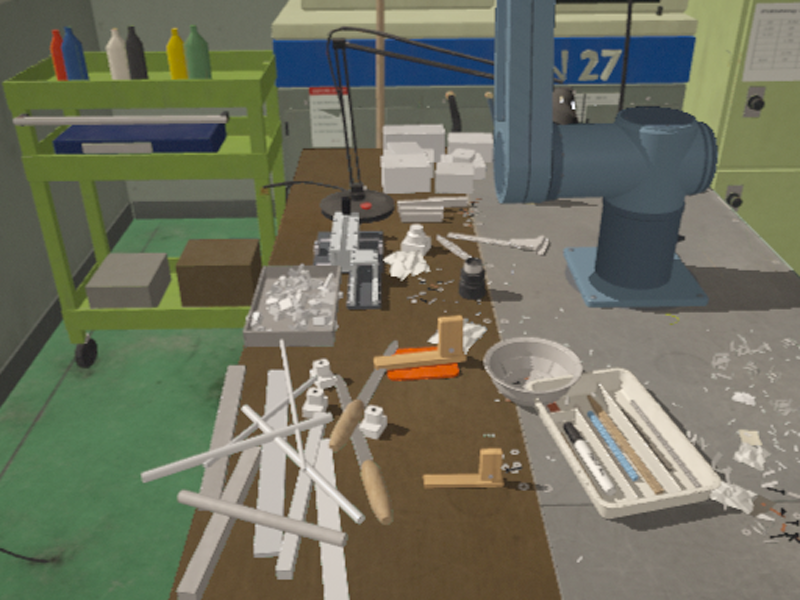

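The top view shows three inserts at about (300,257), (331,257) and (280,292). The large stick is on the orange pad at (347,322), a small stick at (233,342). The channel is at (440,283), tunnel (471,280), magazine (522,257), black knob (560,257) and holder (525,323). In the side view the inserts are at (321,372), (315,400) and (373,420). I'll zoom in on both.

```bash
cat > h.py <<'E'
import numpy as np, cv2
from rig import robot
np.set_printoptions(precision=4,suppress=True)
C={n:robot.camera_model(n) for n in("side","top")}
def ray(n,uv):
    K=np.array(C[n]["K"]);P=np.array(C[n]["pose"])
    return P[:3,3],P[:3,:3]@np.linalg.solve(K,[uv[0],uv[1],1.])
def plane(n,uv,z):
    o,d=ray(n,uv); return o+d*(z-o[2])/d[2]
def tri(ut,us):
    o1,d1=ray("top",ut);o2,d2=ray("side",us)
    s=np.linalg.lstsq(np.c_[d1,-d2],o2-o1,rcond=None)[0]
    a,b=o1+d1*s[0],o2+d2*s[1]; return (a+b)/2,np.linalg.norm(a-b)
def proj(n,p):
    P=np.array(C[n]["pose"]);q=np.array(C[n]["K"])@(P[:3,:3].T@(np.asarray(p)-P[:3,3]));return q[:2]/q[2]
def get(n): return robot.get_image(n)
def crop(im,x0,y0,x1,y1,f,name):
    cv2.imwrite("pics/"+name,cv2.resize(im[y0:y1,x0:x1,::-1],None,fx=f,fy=f,interpolation=cv2.INTER_CUBIC))
E
python3 - <<'E'
from h import *
t=np.load("pics/top0.npy");s=np.load("pics/side0.npy")
a=cv2.resize(t[140:240,160:376],None,fx=3.7,fy=3.7,interpolation=cv2.INTER_CUBIC)
cv2.imwrite("pics/ct.png",a[:,:,::-1])
crop(s,150,130,320,300,3.5,"cs.png")
E
```

```text
(no output)
```

View pics/ct.png

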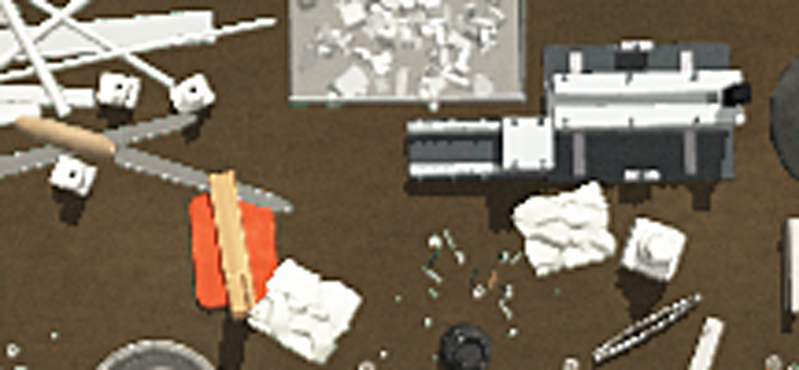

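View pics/cs.png

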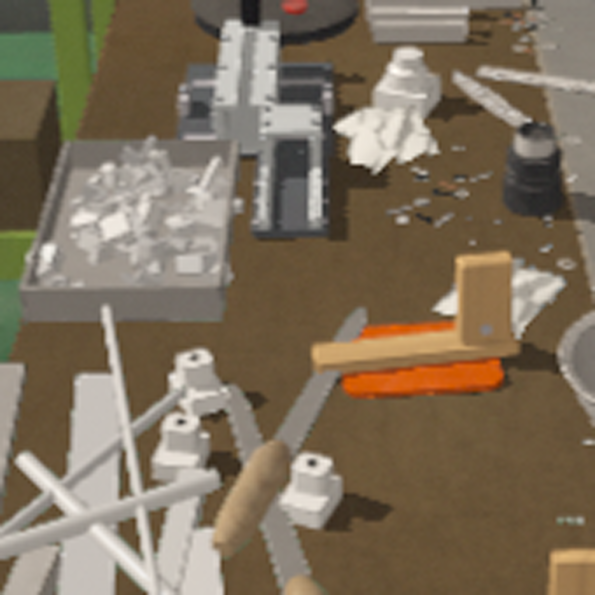

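```bash
python3 - <<'E'
from h import *
t=np.load("pics/top0.npy");s=np.load("pics/side0.npy")
def R(im,x0,y0,x1,y1,f): return cv2.resize(im[y0:y1,x0:x1],None,fx=f,fy=f,interpolation=cv2.INTER_CUBIC)
o=np.zeros((600,800,3),np.uint8)
def put(a,x,y): o[y:y+a.shape[0],x:x+a.shape[1]]=a
put(R(t,268,150,364,191,8),0,0)
put(R(s,198,134,248,200,4),0,336)
put(R(t,174,157,220,196,6),210,336)
put(R(s,186,226,250,284,4.5),500,336)
cv2.imwrite("pics/comp.png",o[:,:,::-1])
# pad mask
for n,im in(("top",t),("side",s)):
    m=((im[:,:,0]>180)&(im[:,:,1]<110)&(im[:,:,2]<80)).astype(np.uint8)
    N,l,st,c=cv2.connectedComponentsWithStats(m)
    for i in range(1,N):
        if st[i,4]>60: print(n,"orange",st[i],c[i])
    w=((im[:,:,0]>190)&(im[:,:,1]>130)&(im[:,:,1]<190)&(im[:,:,2]<125)&(im[:,:,2]>60)).astype(np.uint8)
    N,l,st,c=cv2.connectedComponentsWithStats(w)
    for i in range(1,N):
        if st[i,4]>40: print(n,"wood",st[i],c[i],cv2.minAreaRect(np.argwhere(l==i)[:,::-1].astype(np.float32)))
E
```

```text
top orange [211 193  10  30 176] [215.4545 208.7841]
top orange [225 195  10  27 139] [229.9856 206.2662]
top orange [ 65 342  24  34 578] [ 75.6626 361.5069]
side orange [248 233  45   9 256] [271.6758 237.7109]
side wood [280 202  16  17  48] [285.7083 205.8542] ((284.2577209472656, 206.97386169433594), (10.2835111618042, 20.567020416259766), 43.02506637573242)
side wood [240 222  44  12 234] [261.0556 228.5385] ((261.19512939453125, 227.75607299804688), (7.28848123550415, 43.06829833984375), 83.6598129272461)
side wood [272 304  42   6 202] [288.901  306.4554] ((292.5, 306.5), (41.0, 5.0), 0.0)
```

View pics/comp.png

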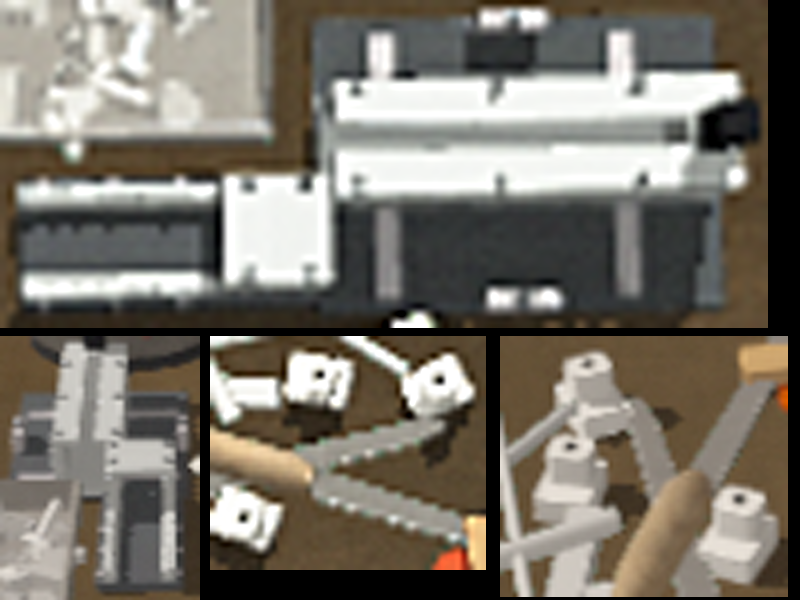

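```bash
python3 - <<'E'
from h import *
t=np.load("pics/top0.npy");s=np.load("pics/side0.npy")
o=np.zeros((560,800,3),np.uint8)
for i,(a,b) in enumerate([((192,163),(202,255)),((212,164),(207,238)),((180,187),(241,267))]):
    for j,(im,c,f,hw) in enumerate(((t,a,20,6),(s,b,10,13))):
        p=cv2.resize(im[c[1]-hw:c[1]+hw,c[0]-hw:c[0]+hw],None,fx=f,fy=f,interpolation=cv2.INTER_CUBIC)
        o[j*270:j*270+p.shape[0],i*265:i*265+p.shape[1]]=p
cv2.imwrite("pics/ins.png",o[:,:,::-1])
L=lambda u,v:(268+u/8-.44,150+v/8-.44)
T=lambda u,v:(174+(u-210)/6-.4,157+(v-336)/6-.4)
S=lambda u,v:(186+(u-500)/4.5-.4,226+(v-336)/4.5-.4)
for k,a,b in(("A",(319,374),(571,448)),("B",(438,379),(590,365)),("C",(243,517),(741,498))):
    print(k,tri(T(*a),S(*b)),plane("top",T(*a),.03),plane("side",S(*b),.03))
SL=lambda u,v:(198+u/4-.4,134+(v-336)/4-.4)
print("chan rear outer corners z18",plane("top",L(17,182),.018),plane("top",L(20,300),.018),plane("side",SL(100,578),.018),plane("side",SL(182,584),.018))
print("tunnel top z48 front-corners UL,LL,UR,LR",*[plane("top",L(*q),.048) for q in((222,176),(222,285),(330,176),(330,285))])
print("tunnel side mouth L,R far L,R",*[plane("side",SL(*q),.048) for q in((104,473),(175,475),(110,437),(172,440))])
print("knob",plane("top",L(722,122),.082),"cover UL,LL,UR,LR",*[plane("top",L(*q),.047) for q in((335,80),(335,197),(740,73),(740,188))])
E
```

```text
A (array([0.5334, 0.3657, 0.0278]), np.float64(0.000963479889212176)) [0.5325 0.3653 0.03  ] [0.5335 0.3685 0.03  ]
B (array([0.5298, 0.2986, 0.0283]), np.float64(0.0005101194292842317)) [0.5292 0.2984 0.03  ] [0.5297 0.301  0.03  ]
C (array([0.4527, 0.4074, 0.0299]), np.float64(0.001705216462288197)) [0.4519 0.4074 0.03  ] [0.4536 0.4074 0.03  ]
chan rear outer corners z18 [0.5002 0.1012 0.018 ] [0.4494 0.1007 0.018 ] [0.5008 0.1148 0.018 ] [0.4481 0.1237 0.018 ]
tunnel top z48 front-corners UL,LL,UR,LR [0.4977 0.0171 0.048 ] [0.4518 0.0181 0.048 ] [ 0.4973 -0.0283  0.048 ] [ 0.4514 -0.0272  0.048 ]
tunnel side mouth L,R far L,R [0.5009 0.0262 0.048 ] [0.453  0.0304 0.048 ] [ 0.4991 -0.0284  0.048 ] [ 0.4557 -0.0226  0.048 ]
knob [ 0.5133 -0.184   0.082 ] cover UL,LL,UR,LR [ 0.5382 -0.0315  0.047 ] [ 0.4886 -0.0303  0.047 ] [ 0.54   -0.2032  0.047 ] [ 0.491  -0.2015  0.047 ]
```

View pics/ins.png

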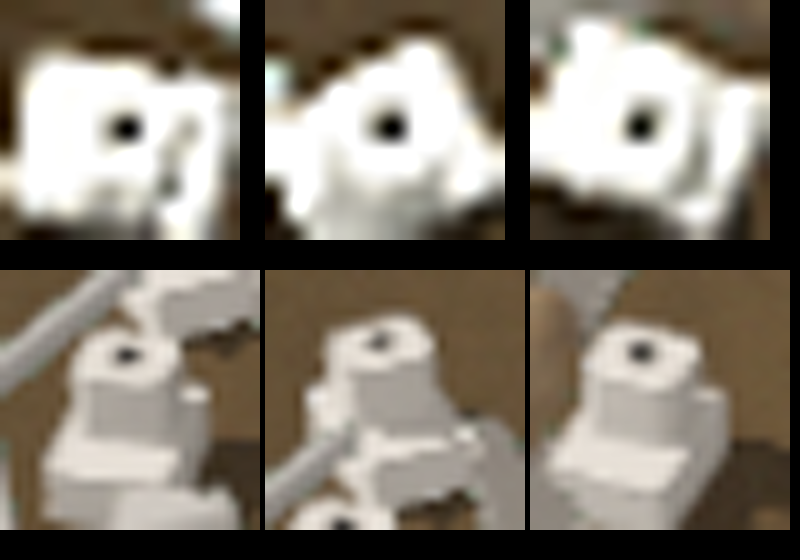

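```bash
python3 - <<'E'
from h import *
def S(c,i,u,v): return (c[0]-13+(u-265*i)/10-.45, c[1]-13+(v-270)/10-.45)
for k,c,i,pts in(("A",(202,255),0,[(48,447),(180,480),(208,392)]),("B",(207,238),1,[(312,395),(360,478),(480,440)]),("C",(241,267),2,[(550,455),(683,488),(727,390)])):
    P=[plane("side",S(c,i,*p),.014)[:2] for p in pts]
    print(k,*P)
    for a,b in((0,1),(1,2)):
        d=P[b]-P[a];print("  len",np.linalg.norm(d),"ang",np.degrees(np.arctan2(d[1],d[0])))
E
```

```text
A [0.5506 0.3772] [0.5221 0.3888] [0.5183 0.359 ]
  len 0.03085447772253009 ang 157.82187631197363
  len 0.03003767803738237 ang -97.23254624330917
B [0.5474 0.2972] [0.5341 0.3287] [0.5087 0.3152]
  len 0.03413445610591568 ang 112.8772688510318
  len 0.028812743440406265 ang -152.0595065156377
C [0.4732 0.4205] [0.4462 0.4313] [0.4374 0.4005]
  len 0.029115002228296973 ang 158.16269086030775
  len 0.03206023835340362 ang -105.9326714867938
```

Corner rays give insert yaws of about A -15°, B +25°, C -19°. The lamp's arms stand near my route, so I'll measure them first, along with the stick and pad.

```bash
python3 - <<'E'
from h import *
q=1/1.5625
f=lambda u,v:(u*q-.3,v*q-.3)
print("lamp elbow",tri(f(742,214),f(336,40)))
print("lamp foot",tri(f(614,268),f(357,190)))
for v in(300,350,395):
    uu=742-(v-214)*52/186
    o,d=ray("top",f(uu,v)); print("arm2 top ray at z .3 .4 .5",[(o+d*(z-o[2])/d[2])[:2] for z in(.3,.4,.5)])
for p in((400,52),(490,68)):
    print("arm2 side",[plane("side",f(*p),z) for z in(.3,.4)], "y=-.4..:")
# stick: ct coords
T=lambda u,v:(160+u/3.7-.4,140+v/3.7-.4)
S=lambda u,v:(150+u/3.5-.4,130+v/3.5-.4)
print("stick front end top z15",plane("top",T(223,174),.015),"rear/handle base",plane("top",T(241,315),.015))
print("handle top c",tri(T(239,293),S(484,257)), plane("top",T(239,293),.076))
print("side: sole front top corners z15",plane("side",S(313,348),.015),plane("side",S(318,368),.005),"rear",plane("side",S(519,348),.015))
print("pad side corners",*[plane("side",S(*p),.005) for p in((345,393),(502,387),(362,328),(490,322))])
print("pad top corners",*[plane("top",T(*p),.005) for p in((190,200),(273,205),(199,308),(278,265),(238,312))])
E
```

```text
lamp elbow (array([ 0.5403, -0.4153,  0.3337]), np.float64(0.005983537833960758))
lamp foot (array([ 0.4986, -0.3134,  0.0452]), np.float64(0.0038635476880045324))
arm2 top ray at z .3 .4 .5 [array([ 0.4026, -0.3864]), array([ 0.3938, -0.3272]), array([ 0.3849, -0.268 ])]
arm2 top ray at z .3 .4 .5 [array([ 0.3179, -0.3573]), array([ 0.3179, -0.3012]), array([ 0.318 , -0.2451])]
arm2 top ray at z .3 .4 .5 [array([ 0.2428, -0.3316]), array([ 0.2507, -0.2782]), array([ 0.2586, -0.2247])]
arm2 side [array([ 0.4061, -0.4519,  0.3   ]), array([0.4121, 0.0162, 0.4   ])] y=-.4..:
arm2 side [array([ 0.2335, -0.3022,  0.3   ]), array([0.2885, 0.1234, 0.4   ])] y=-.4..:
stick front end top z15 [0.4528 0.2719 0.015 ] rear/handle base [0.323  0.2558 0.015 ]
handle top c (array([0.3432, 0.2537, 0.0737]), np.float64(0.0026554763921111412)) [0.3419 0.2537 0.076 ]
side: sole front top corners z15 [0.4563 0.2691 0.015 ] [0.4532 0.2776 0.005 ] rear [0.3214 0.2722 0.015 ]
pad side corners [0.4355 0.3057 0.005 ] [0.3346 0.3014 0.005 ] [0.4239 0.2315 0.005 ] [0.3367 0.2261 0.005 ]
pad top corners [0.4299 0.3032 0.005 ] [0.4245 0.2264 0.005 ] [0.3299 0.295  0.005 ] [0.3687 0.2221 0.005 ] [0.3258 0.2592 0.005 ]
```

Lamp arms reach about z 0.33 near y -0.33 to -0.42, so I go up first, then over to the knob (carriage about 38 mm off its stop, knob near x 0.514, y -0.192).

```bash
python3 -m creep '[[0,0,0.05,0,0,0,0],[0,0,0.05,0,0,0,0],[0,0,0.05,0,0,0,0],[0,0,0.05,0,0,0,0],[0,0,0.05,0,0,0,0],[0,0,0.05,0,0,0,0],[0,0,0.04,0,0,0,0]]' 40 && python3 -m creep '[[0.0368,0.0329,0,0,0,0.0657,0.4],[0.0368,0.0329,0,0,0,0.0657,0.4],[0.0368,0.0329,0,0,0,0.0657,0.4],[0.0368,0.0329,0,0,0,0.0657,0.4],[0.0368,0.0329,0,0,0,0.0657,0.4],[0.0368,0.0329,0,0,0,0.0657,0.4],[0.0368,0.0329,0,0,0,0.0657,0.4],[0.0368,0.0329,0,0,0,0.0657,0.4],[0.0368,0.0329,0,0,0,0.0657,0.4],[0.0368,0.0329,0,0,0,0.0657,0.4],[0.0368,0.0329,0,0,0,0.0657,0.4],[0.0368,0.0329,0,0,0,0.0657,0.4],[0.0368,0.0329,0,0,0,0.0657,0.4],[0,0,0,0,0,0,0.4],[0,0,0,0,0,0,0.4]]'
```

```text
time_s: 0.68
eef_pos: [0.1307, -0.5338, 0.5064]
orientation: [3.117, 0.376, -0.0]
wrist_force: [-0.7, -1.1, 1.0]
grip_width: 0.0859
grip_force: 0.0
time_s: 1.93
eef_pos: [0.5145, -0.1904, 0.5022]
orientation: [-2.204, -2.236, 0.001]
wrist_force: [0.2, -0.7, -0.1]
grip_width: 0.0515
grip_force: 0.0
```

```bash
python3 -m creep '[[0,0,-0.05,0,0,0,0.4],[0,0,-0.05,0,0,0,0.4],[0,0,-0.05,0,0,0,0.4],[0,0,-0.05,0,0,0,0.4],[0,0,-0.05,0,0,0,0.4],[0,0,-0.05,0,0,0,0.4],[0,0,-0.05,0,0,0,0.4],[0,0,-0.05,0,0,0,0.4],[0,0,-0.05,0,0,0,0.4],[0,0,-0.03,0,0,0,0.4],[0,0,-0.03,0,0,0,0.4],[0,0,-0.02,0,0,0,0.4],[0,0,-0.01,0,0,0,0.4],[0,0,-0.01,0,0,0,0.4],[0,0,0,0,0,0,0.4]]' && python3 - <<'E'
from h import *
t=get("top");s=get("side")
o=np.zeros((400,800,3),np.uint8)
o[:,:440]=cv2.resize(t[150:200,310:365],(440,400),interpolation=cv2.INTER_CUBIC)
o[:,440:]=cv2.resize(s[100:200,180:270],(360,400),interpolation=cv2.INTER_CUBIC)
cv2.imwrite("pics/knob.png",o[:,:,::-1])
E
```

```text
time_s: 3.18
eef_pos: [0.5124, -0.1926, 0.0625]
orientation: [-2.21, -2.23, 0.001]
wrist_force: [-1.4, 0.2, 0.2]
grip_width: 0.0513
grip_force: 0.0
```

View pics/knob.png

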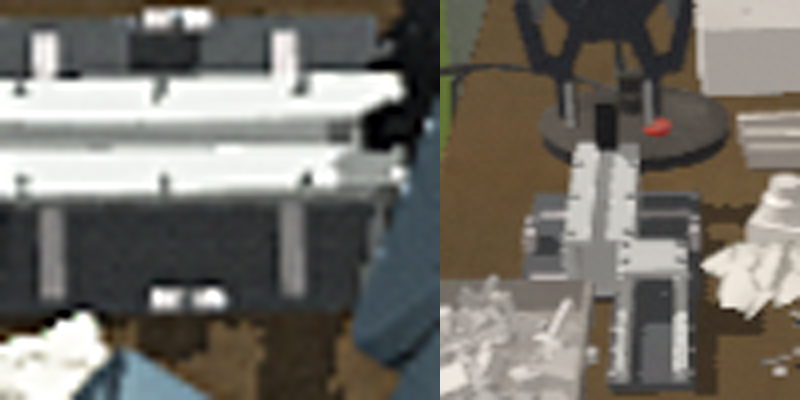

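The side view shows the knob (607,125) centred between the fingers (568 and 650). Close and pull.

```bash
python3 -m creep '[[0,0,-0.008,0,0,0,0.4],[0,0,0,0,0,0,1],[0,0,0,0,0,0,1],[0,0,0,0,0,0,1],[0,0,0,0,0,0,1],[0,0,0,0,0,0,1],[0,0,0,0,0,0,1]]' 40 && python3 -m creep '[[-0.008,0,0,0,0,0,1],[-0.008,0,0,0,0,0,1],[-0.008,0,0,0,0,0,1],[-0.008,0,0,0,0,0,1],[-0.005,0,0,0,0,0,1],[0,0,0,0,0,0,1]]' && python3 -m creep '[[-0.004,0,0,0,0,0,1],[-0.003,0,0,0,0,0,1],[-0.003,0,0,0,0,0,1],[0,0,0,0,0,0,1]]'
```

```text
time_s: 3.87
eef_pos: [0.5141, -0.1922, 0.0576]
orientation: [2.209, 2.232, 0.001]
wrist_force: [1.1, 1.2, 4.4]
grip_width: 0.0172
grip_force: 41.0
time_s: 4.37
eef_pos: [0.4831, -0.1925, 0.0575]
orientation: [2.209, 2.232, -0.001]
wrist_force: [-1.4, -0.0, 7.3]
grip_width: 0.0172
grip_force: 41.5
time_s: 4.7
eef_pos: [0.4779, -0.1925, 0.0576]
orientation: [2.207, 2.229, 0.005]
wrist_force: [10.6, 2.7, 0.7]
grip_width: 0.0172
grip_force: 40.9
```

```bash
python3 -m creep '[[-0.003,0,0,0,0,0,1],[-0.002,0,0,0,0,0,1],[0,0,0,0,0,0,1]]' && python3 -m creep '[[0.006,0,0,0,0,0,0.9],[0,0,0,0,0,0,0.4],[0,0,0,0,0,0,0.4],[0,0,0,0,0,0,0.4],[0,0,0.04,0,0,0,0.4],[0,0,0.05,0,0,0,0.4],[0,0,0.05,0,0,0,0.4],[0,0,0.05,0,0,0,0.4],[0,0,0.05,0,0,0,0.4]]'
```

```text
time_s: 4.95
eef_pos: [0.4778, -0.1926, 0.0577]
orientation: [2.204, 2.224, 0.012]
wrist_force: [24.2, 6.0, -9.4]
grip_width: 0.0168
grip_force: 40.2
time_s: 5.7
eef_pos: [0.4752, -0.1918, 0.2502]
orientation: [-2.209, -2.232, 0.001]
wrist_force: [1.0, -0.8, -0.1]
grip_width: 0.0514
grip_force: 0.0
```

```bash
python3 -m creep '[[0.0053,0.0471,0,0,0,0.0207,0.5],[0.0053,0.0471,0,0,0,0.0207,0.5],[0.0053,0.0471,0,0,0,0.0207,0.5],[0.0053,0.0471,0,0,0,0.0207,0.5],[0.0053,0.0471,0,0,0,0.0207,0.5],[0.0053,0.0471,0,0,0,0.0207,0.5],[0.0053,0.0471,0,0,0,0.0207,0.5],[0.0053,0.0471,0,0,0,0.0207,0.5],[0.0053,0.0471,0,0,0,0.0207,0.5],[0.0053,0.0471,0,0,0,0.0207,0.5],[0.0053,0.0471,0,0,0,0.0207,0.5],[0.0053,0.0471,0,0,0,0.0207,0.5],[0.0053,0.0471,0,0,0,0.0207,0.5],[0,0,-0.05,0,0,0,0.5],[0,0,-0.05,0,0,0,0.5],[0,0,-0.05,0,0,0,0.5],[0,0,-0.05,0,0,0,0.5],[0,0,-0.03,0,0,0,0.5],[0,0,0,0,0,0,0.5],[0,0,0,0,0,0,0.5]]' && python3 - <<'E'
from h import *
t=get("top");s=get("side")
o=np.zeros((300,700,3),np.uint8)
o[:,:350]=cv2.resize(t[145:205,165:235],(350,300),interpolation=cv2.INTER_CUBIC)
o[:,350:]=cv2.resize(s[215:275,180:250],(350,300),interpolation=cv2.INTER_CUBIC)
cv2.imwrite("pics/b1.png",o[:,:,::-1])
E
```

```text
time_s: 7.37
eef_pos: [0.5303, 0.2968, 0.0635]
orientation: [-1.691, -2.645, 0.006]
wrist_force: [0.5, 1.1, 1.3]
grip_width: 0.0428
grip_force: 0.0
```

View pics/b1.png

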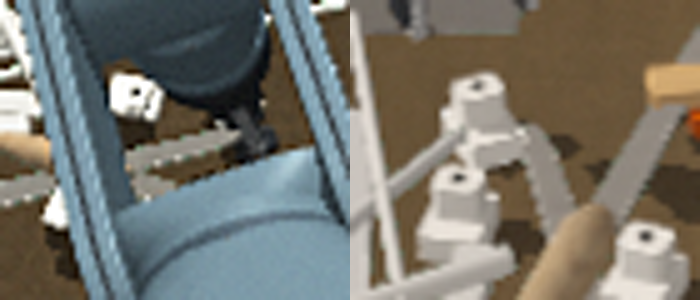

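```bash
python3 - <<'E'
from h import *
print(proj("side",[.5303,.2968,.0635]),proj("top",[.5303,.2968,.0635]))
s=get("side"); crop(s,160,150,270,250,5,"b2.png")
E
```

```text
[204.6324 218.3575] [211.0931 161.7102]
```

View pics/b2.png

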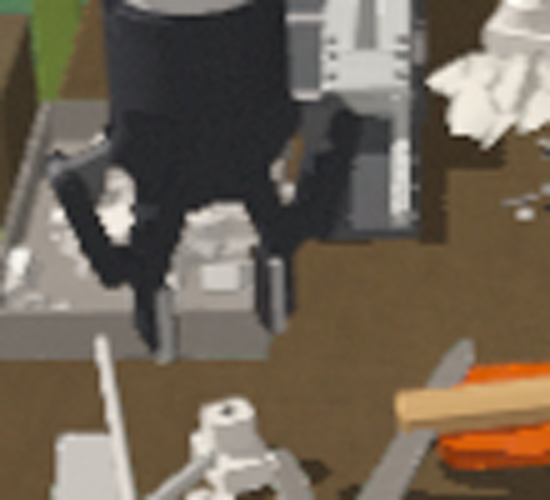

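The fingers hang right over B at (165..277,340) and the magazine now lines up with the tunnel. Descend and grip.

```bash
python3 -m creep '[[0,0.001,-0.03,0,0,0,0.5],[0,0.001,-0.02,0,0,0,0.5],[0,0,-0.008,0,0,0,0.5],[0,0,0,0,0,0,0.5],[0,0,0,0,0,0,1],[0,0,0,0,0,0,1],[0,0,0,0,0,0,1],[0,0,0,0,0,0,1],[0,0,0,0,0,0,1]]' 60 && python3 -m creep '[[0,0,0.02,0,0,0,1],[0,0,0.04,0,0,0,1],[0,0,0.04,0,0,0,1],[0,0,0,0,0,0,1]]'
```

```text
time_s: 8.27
eef_pos: [0.5332, 0.2998, 0.0206]
orientation: [1.691, 2.645, 0.005]
wrist_force: [-1.5, -0.3, 6.6]
grip_width: 0.0182
grip_force: 59.4
time_s: 8.6
eef_pos: [0.5358, 0.3009, 0.1057]
orientation: [1.688, 2.641, 0.015]
wrist_force: [2.3, -0.2, 0.2]
grip_width: 0.0189
grip_force: 58.8
```

```bash
python3 -m creep '[[-0.0095,-0.0416,0,0,0,-0.0335,1],[-0.0095,-0.0416,0,0,0,-0.0335,1],[-0.0095,-0.0416,0,0,0,-0.0335,1],[-0.0095,-0.0416,0,0,0,-0.0335,1],[-0.0095,-0.0416,0,0,0,-0.0335,1],[-0.0095,-0.0416,0,0,0,-0.0335,1],[-0.0095,-0.0416,0,0,0,-0.0335,1],[-0.0095,-0.0416,0,0,0,-0.0335,1],[0,0,0,0,0,0,1],[0,0,0,0,0,0,1],[0,0,0,0,0,0,1],[0,0,0,0,0,0,1]]'; python3 - <<'E'
from h import *
print(robot.observe()["eef_pos"])
s=get("side");t=get("top")
o=np.zeros((480,800,3),np.uint8)
o[:,:400]=cv2.resize(s[134:206,195:255],(400,480),interpolation=cv2.INTER_CUBIC)
o[:,400:]=cv2.resize(t[150:210,265:315],(400,480),interpolation=cv2.INTER_CUBIC)
cv2.imwrite("pics/p1.png",o[:,:,::-1])
E
```

```text
time_s: 9.6
eef_pos: [0.4712, 0.034, 0.0987]
orientation: [2.206, 2.236, 0.001]
wrist_force: [0.3, -0.9, -0.8]
grip_width: 0.0194
grip_force: 39.7
[0.4712 0.034  0.0987]
```

View pics/p1.png

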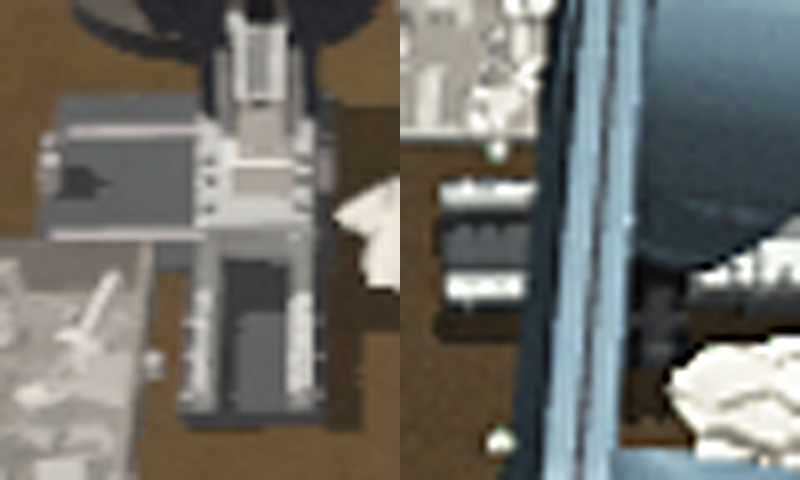

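```bash
python3 - <<'E'
from h import *
S=lambda u,v:(195+u/6.667-.43,134+v/6.667-.43)
for n,p,z in(("ins base-bottom L",(234,195),.086),("R",(292,197),.086),("wallL out rear",(183,405),.018),("wallR out rear",(326,405),.018),("inner L rear top",(217,400),.018),("inner R rear top",(291,400),.018),("inner L fwd",(222,262),.018),("inner R fwd",(288,262),.018),("tun L",(192,222),.048),("tun R",(305,222),.048),("floor L",(226,408),.008),("floor R",(287,408),.008)):
    print(n,plane("side",S(*p),z))
E
```

```text
ins base-bottom L [0.4819 0.072  0.086 ]
R [0.4594 0.0743 0.086 ]
wallL out rear [0.5023 0.1159 0.018 ]
wallR out rear [0.4472 0.1172 0.018 ]
inner L rear top [0.4893 0.1124 0.018 ]
inner R rear top [0.4608 0.1131 0.018 ]
inner L fwd [ 0.4914 -0.0013  0.018 ]
inner R fwd [ 0.4639 -0.0006  0.018 ]
tun L [0.5018 0.0204 0.048 ]
tun R [0.4559 0.0216 0.048 ]
floor L [0.4865 0.1016 0.008 ]
floor R [0.4627 0.1021 0.008 ]
```

```bash
python3 -m creep '[[0.0056,0.001,0,0,0,0,1],[0,0,-0.04,0,0,0,1],[0,0,-0.03,0,0,0,1],[0,0,-0.005,0,0,0,1],[0,0,0,0,0,0,1],[0,0,0,0,0,0,1]]' 60 && python3 -m creep '[[0,0,-0.005,0,0,0,1],[0,0,-0.003,0,0,0,1],[0,0,-0.003,0,0,0,1],[0,0,0,0,0,0,1]]'
```

```text
time_s: 10.2
eef_pos: [0.4759, 0.0343, 0.039]
orientation: [-2.207, -2.236, -0.0]
wrist_force: [0.6, 0.1, -0.4]
grip_width: 0.0185
grip_force: 62.7
time_s: 10.53
eef_pos: [0.4754, 0.0339, 0.0298]
orientation: [2.208, 2.235, 0.0]
wrist_force: [0.1, -0.6, -0.6]
grip_width: 0.0187
grip_force: 62.7
```

```bash
python3 -m creep '[[0,0,-0.0015,0,0,0,1],[0,0,0,0,0,0,1]]' && python3 -m creep '[[0,0,-0.001,0,0,0,1],[0,0,0,0,0,0,1]]' && python3 -m creep '[[0,0,0,0,0,0,0.5],[0,0,0,0,0,0,0.5],[0,0,0,0,0,0,0.5],[0,0,0,0,0,0,0.5],[0,0,0.03,0,0,0,0.5],[0,0,0.04,0,0,0,0.5],[0,0,0.03,0,0,0,0.5]]'
```

```text
time_s: 10.7
eef_pos: [0.4755, 0.0338, 0.0286]
orientation: [2.208, 2.235, 0.0]
wrist_force: [-0.5, -0.2, -0.1]
grip_width: 0.0187
grip_force: 62.7
time_s: 10.87
eef_pos: [0.4755, 0.0338, 0.0285]
orientation: [2.207, 2.235, 0.0]
wrist_force: [-2.2, 0.4, 7.8]
grip_width: 0.0186
grip_force: 63.7
time_s: 11.45
eef_pos: [0.4753, 0.0339, 0.1089]
orientation: [-2.207, -2.235, 0.0]
wrist_force: [1.8, -0.5, 0.4]
grip_width: 0.0427
grip_force: 0.0
```

```bash
python3 - <<'E'
from h import *
s=get("side").astype(int);s0=np.load("pics/side0.npy").astype(int)
for k,(u,v) in dict(A=(202,255),B=(207,238),C=(241,267)).items():
    print(k,np.abs(s-s0)[v-12:v+12,u-12:u+12].mean())
crop(s.astype(np.uint8),180,134,260,290,3.8,"chk.png")
E
```

```text
A 11.221643518518519
B 38.88831018518518
C 1.0277777777777777
```

View pics/chk.png

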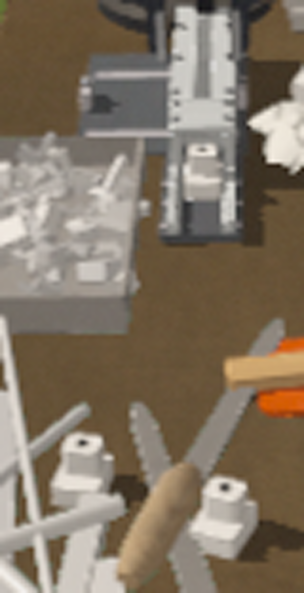

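```bash
python3 -m creep '[[0.0081,0.0461,0,0,0,-0.0194,0.5],[0.0081,0.0461,0,0,0,-0.0194,0.5],[0.0081,0.0461,0,0,0,-0.0194,0.5],[0.0081,0.0461,0,0,0,-0.0194,0.5],[0.0081,0.0461,0,0,0,-0.0194,0.5],[0.0081,0.0461,0,0,0,-0.0194,0.5],[0.0081,0.0461,0,0,0,-0.0194,0.5],[0.0081,0.0461,0,0,0,-0.0194,0.5],[0.0081,0.0461,0,0,0,-0.0194,0.5],[0,0,0,0,0,0,0.5],[0,0,0,0,0,0,0.5],[0,0,-0.04,0,0,0,0.5],[0,0,0,0,0,0,0.5],[0,0,0,0,0,0,0.5]]'
```

```text
time_s: 12.67
eef_pos: [0.5319, 0.3637, 0.0738]
orientation: [-2.492, -1.911, 0.009]
wrist_force: [-0.5, -1.4, 0.4]
grip_width: 0.0428
grip_force: 0.0
```

```bash
python3 -m creep '[[0.002,0.0025,-0.03,0,0,0,0.5],[0,0,-0.025,0,0,0,0.5],[0,0,-0.012,0,0,0,0.5],[0,0,0,0,0,0,0.5],[0,0,0,0,0,0,1],[0,0,0,0,0,0,1],[0,0,0,0,0,0,1],[0,0,0,0,0,0,1],[0,0,0,0,0,0,1]]' 60 && python3 -m creep '[[0,0,0.02,0,0,0,1],[0,0,0.04,0,0,0,1],[0,0,0.04,0,0,0,1],[0,0,0,0,0,0,1],[0,0,0,0,0,0,1]]'
```

```text
time_s: 13.42
eef_pos: [0.5363, 0.3682, 0.0239]
orientation: [2.492, 1.912, 0.004]
wrist_force: [-0.4, -0.9, 6.6]
grip_width: 0.0181
grip_force: 59.3
time_s: 13.83
eef_pos: [0.5369, 0.3687, 0.1051]
orientation: [2.491, 1.912, 0.009]
wrist_force: [-0.3, 0.0, -1.2]
grip_width: 0.0178
grip_force: 58.7
```

```bash
python3 -m creep '[[-0.0096,-0.0462,0,0,0,0.0218,1],[-0.0096,-0.0462,0,0,0,0.0218,1],[-0.0096,-0.0462,0,0,0,0.0218,1],[-0.0096,-0.0462,0,0,0,0.0218,1],[-0.0096,-0.0462,0,0,0,0.0218,1],[-0.0096,-0.0462,0,0,0,0.0218,1],[-0.0096,-0.0462,0,0,0,0.0218,1],[-0.0096,-0.0462,0,0,0,0.0218,1],[0,0,0,0,0,0,1],[0,0,0,0,0,0,1],[0,0,0,0,0,0,1]]'
```

```text
time_s: 14.75
eef_pos: [0.4735, 0.0723, 0.1015]
orientation: [-2.209, -2.232, 0.001]
wrist_force: [0.5, -0.1, -0.5]
grip_width: 0.0183
grip_force: 58.7
```

```bash
python3 -m creep '[[0.0022,0,-0.03,0,0,0,1],[0,0,-0.04,0,0,0,1],[0,0,-0.008,0,0,0,1],[0,0,0,0,0,0,1],[0,0,-0.004,0,0,0,1],[0,0,0,0,0,0,1]]' && python3 -m creep '[[0,0,-0.0025,0,0,0,1],[0,0,0,0,0,0,1]]' && python3 -m creep '[[0,0,-0.002,0,0,0,1],[0,0,0,0,0,0,1]]'
```

```text
time_s: 15.25
eef_pos: [0.4756, 0.0729, 0.0368]
orientation: [-2.207, -2.236, 0.0]
wrist_force: [0.6, 0.6, -0.7]
grip_width: 0.0187
grip_force: 58.8
time_s: 15.42
eef_pos: [0.4758, 0.0724, 0.035]
orientation: [2.207, 2.235, 0.001]
wrist_force: [-0.4, -0.0, -0.4]
grip_width: 0.0183
grip_force: 58.8
time_s: 15.58
eef_pos: [0.4756, 0.0721, 0.0331]
orientation: [2.208, 2.234, 0.0]
wrist_force: [0.9, 1.0, 0.2]
grip_width: 0.0181
grip_force: 58.8
```

```bash
python3 -m creep '[[0,0,-0.002,0,0,0,1],[0,0,0,0,0,0,1]]' && python3 -m creep '[[0,0,-0.0015,0,0,0,1],[0,0,0,0,0,0,1]]'
```

```text
time_s: 15.75
eef_pos: [0.4758, 0.072, 0.0319]
orientation: [2.208, 2.234, 0.001]
wrist_force: [-0.8, -0.3, 5.6]
grip_width: 0.0184
grip_force: 59.4
time_s: 15.92
eef_pos: [0.4759, 0.072, 0.0318]
orientation: [2.207, 2.234, 0.001]
wrist_force: [-5.4, -0.1, 16.7]
grip_width: 0.0183
grip_force: 60.8
```

```bash
python3 -m creep '[[0,0,0,0,0,0,0.5],[0,0,0,0,0,0,0.5],[0,0,0,0,0,0,0.5],[0,0,0,0,0,0,0.5],[0,0,0.04,0,0,0,0.5],[0,0,0.05,0,0,0,0.5],[0,0,0.05,0,0,0,0.5]]' && python3 -m creep '[[-0.0118,0.0164,0,0,0,0.076,0.5],[-0.0118,0.0164,0,0,0,0.076,0.5],[-0.0118,0.0164,0,0,0,0.076,0.5],[-0.0118,0.0164,0,0,0,0.076,0.5],[-0.0118,0.0164,0,0,0,0.076,0.5],[-0.0118,0.0164,0,0,0,0.076,0.5],[-0.0118,0.0164,0,0,0,0.076,0.5],[-0.0118,0.0164,0,0,0,0.076,0.5],[-0.0118,0.0164,0,0,0,0.076,0.5],[-0.0118,0.0164,0,0,0,0.076,0.5],[-0.0118,0.0164,0,0,0,0.076,0.5],[-0.0118,0.0164,0,0,0,0.076,0.5],[-0.0118,0.0164,0,0,0,0.076,0.5],[-0.0118,0.0164,0,0,0,0.076,0.5],[0,0,0,0,0,0,0.5],[0,0,0,0,0,0,0.5]]' && python3 - <<'E'
from h import *
s=get("side");t=get("top")
o=np.zeros((480,800,3),np.uint8)
o[:,:400]=cv2.resize(s[134:254,200:300],(400,480),interpolation=cv2.INTER_CUBIC)
o[:,400:]=cv2.resize(t[160:256,190:270],(400,480),interpolation=cv2.INTER_CUBIC)
cv2.imwrite("pics/st1.png",o[:,:,::-1])
s0=np.load("pics/side0.npy").astype(int)
print("C",np.abs(s-s0)[255:279,229:253].mean())
E
```

```text
time_s: 16.5
eef_pos: [0.4743, 0.0722, 0.1422]
orientation: [-2.206, -2.232, 0.004]
wrist_force: [1.9, 0.1, 0.7]
grip_width: 0.0425
grip_force: 0.0
time_s: 17.83
eef_pos: [0.3431, 0.256, 0.1419]
orientation: [0.176, -3.136, 0.001]
wrist_force: [-0.1, -0.5, 0.8]
grip_width: 0.0424
grip_force: 0.0
C 0.8831018518518519
```

View pics/st1.png

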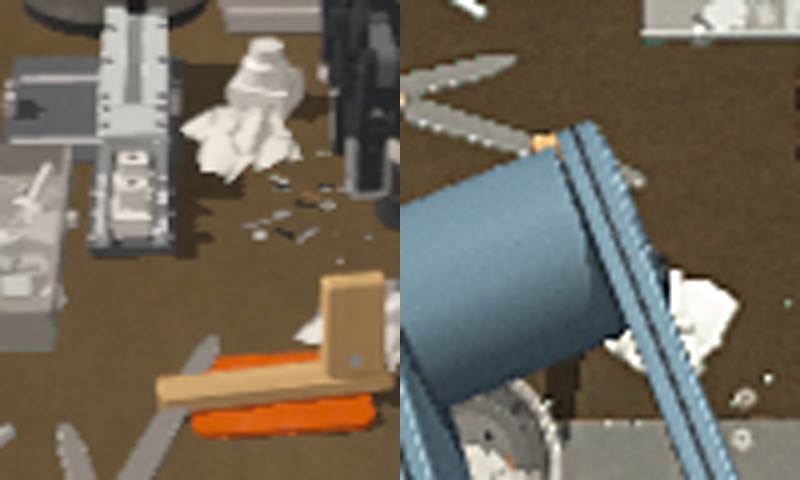

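```bash
python3 - <<'E'
from h import *
S=lambda u,v:(200+u/4-.4,134+v/4-.4)
for p,z in (((322,282),.076),((385,274),.076),((324,375),.015),((385,380),.015),((158,382),.015),((395,372),.015)): print(plane("side",S(*p),z))
E
```

```text
[0.3627 0.2614 0.076 ]
[0.3266 0.2537 0.076 ]
[0.3606 0.2645 0.015 ]
[0.3259 0.2704 0.015 ]
[0.4562 0.2694 0.015 ]
[0.3195 0.2624 0.015 ]
```

Both inserts sit in the channel (side crop 130,160–190); the handle (352,325) is right below the gripper. Descend and grip it.

```bash
python3 -m creep '[[0,0,-0.045,0,0,0,0.5],[0,0,-0.045,0,0,0,0.5],[0,0,-0.03,0,0,0,0.5],[0,0,-0.012,0,0,0,0.5],[0,0,0,0,0,0,0.5],[0,0,0,0,0,0,1],[0,0,0,0,0,0,1],[0,0,0,0,0,0,1],[0,0,0,0,0,0,1],[0,0,0,0,0,0,1]]' 90 && python3 -m creep '[[0,0,0.01,0,0,0,1],[0,0,0.03,0,0,0,1],[0,0,0.03,0,0,0,1],[0,0,0.03,0,0,0,1],[0,0,0,0,0,0,1],[0,0,0,0,0,0,1]]'
```

```text
time_s: 18.77
eef_pos: [0.3445, 0.2561, 0.0375]
orientation: [-0.176, 3.134, 0.001]
wrist_force: [0.1, -1.0, 4.5]
grip_width: 0.0132
grip_force: 87.8
time_s: 19.27
eef_pos: [0.3443, 0.2563, 0.1182]
orientation: [-0.177, 3.133, 0.002]
wrist_force: [0.1, -0.4, -1.5]
grip_width: 0.0133
grip_force: 87.6
```

```bash
python3 -m creep '[[0.0116,-0.0028,0,0,0,-0.0759,1],[0.0116,-0.0028,0,0,0,-0.0759,1],[0.0116,-0.0028,0,0,0,-0.0759,1],[0.0116,-0.0028,0,0,0,-0.0759,1],[0.0116,-0.0028,0,0,0,-0.0759,1],[0.0116,-0.0028,0,0,0,-0.0759,1],[0.0116,-0.0028,0,0,0,-0.0759,1],[0.0116,-0.0028,0,0,0,-0.0759,1],[0.0116,-0.0028,0,0,0,-0.0759,1],[0.0116,-0.0028,0,0,0,-0.0759,1],[0.0116,-0.0028,0,0,0,-0.0759,1],[0.0116,-0.0028,0,0,0,-0.0759,1],[0.0116,-0.0028,0,0,0,-0.0759,1],[0.0116,-0.0028,0,0,0,-0.0759,1],[0,0,0,0,0,0,1],[0,0,0,0,0,0,1]]' && python3 -m creep '[[0,0,-0.04,0,0,0,1],[0,0,-0.03,0,0,0,1],[0,0,0,0,0,0,1],[0,0,0,0,0,0,1]]' && python3 - <<'E'
from h import *
s=get("side")
crop(s,185,140,265,260,5,"st2.png")
E
```

```text
time_s: 20.6
eef_pos: [0.4726, 0.2242, 0.1154]
orientation: [-2.201, -2.239, 0.003]
wrist_force: [-0.5, -0.8, -1.2]
grip_width: 0.0128
grip_force: 87.6
time_s: 20.93
eef_pos: [0.4712, 0.2243, 0.0593]
orientation: [-2.201, -2.238, 0.006]
wrist_force: [0.0, -0.0, -0.6]
grip_width: 0.0134
grip_force: 87.8
```

View pics/st2.png

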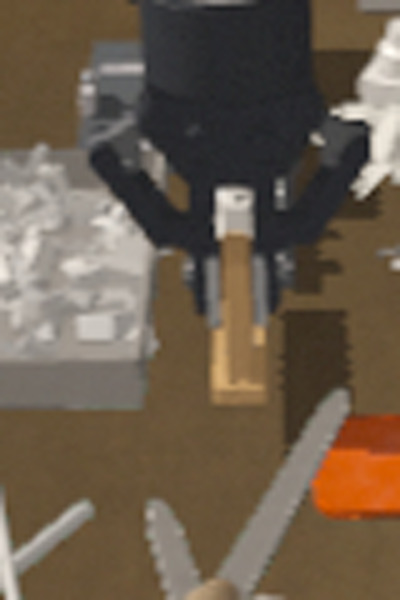

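```bash
python3 -m creep '[[0.0035,0,-0.01,0,0,0,1],[0,0,-0.011,0,0,0,1],[0,0,0,0,0,0,1],[0,0,0,0,0,0,1]]' && python3 -m creep '[[0.0002,-0.01,0,0,0,0,1],[0.0002,-0.01,0,0,0,0,1],[0.0002,-0.01,0,0,0,0,1],[0.0002,-0.01,0,0,0,0,1],[0,0,0,0,0,0,1]]'
```

```text
time_s: 21.32
eef_pos: [0.4759, 0.2244, 0.0436]
orientation: [-2.205, -2.237, 0.001]
wrist_force: [0.5, -0.0, -0.3]
grip_width: 0.0131
grip_force: 87.8
time_s: 21.73
eef_pos: [0.4769, 0.1907, 0.0439]
orientation: [2.207, 2.235, -0.001]
wrist_force: [0.5, 0.6, -0.6]
grip_width: 0.013
grip_force: 87.8
```

```bash
python3 -m creep '[[-0.003,0,-0.002,0,0,0,1],[0,0,0,0,0,0,1],[0.0001,-0.01,0,0,0,0,1],[0.0001,-0.01,0,0,0,0,1],[0.0001,-0.01,0,0,0,0,1],[0,0,0,0,0,0,1]]' && python3 -m creep '[[0.0001,-0.01,0,0,0,0,1],[0.0001,-0.01,0,0,0,0,1],[0.0001,-0.01,0,0,0,0,1],[0.0001,-0.01,0,0,0,0,1],[0,0,0,0,0,0,1]]'  && python3 -m creep '[[0.0001,-0.01,0,0,0,0,1],[0.0001,-0.01,0,0,0,0,1],[0.0001,-0.01,0,0,0,0,1],[0.0001,-0.01,0,0,0,0,1],[0,0,0,0,0,0,1]]'
```

```text
time_s: 22.23
eef_pos: [0.4746, 0.167, 0.042]
orientation: [2.206, 2.236, -0.001]
wrist_force: [0.5, 0.6, -0.5]
grip_width: 0.0131
grip_force: 87.9
time_s: 22.65
eef_pos: [0.4751, 0.1349, 0.0421]
orientation: [2.207, 2.236, -0.001]
wrist_force: [0.1, -0.4, -0.8]
grip_width: 0.013
grip_force: 87.9
time_s: 23.07
eef_pos: [0.4754, 0.103, 0.0421]
orientation: [2.206, 2.236, -0.0]
wrist_force: [0.2, -0.1, -0.7]
grip_width: 0.0129
grip_force: 87.9
```

```bash
python3 -m creep '[[0.0001,-0.01,0,0,0,0,1],[0.0001,-0.01,0,0,0,0,1],[0,0,0,0,0,0,1]]' && python3 -m creep '[[0.0001,-0.01,0,0,0,0,1],[0.0001,-0.01,0,0,0,0,1],[0,0,0,0,0,0,1]]'; python3 - <<'E'
from h import *
s=get("side");s0=np.load("pics/side0.npy").astype(int);print("C",np.abs(s-s0)[255:279,229:253].mean())
E
```

```text
time_s: 23.32
eef_pos: [0.4756, 0.0872, 0.0421]
orientation: [2.206, 2.236, -0.0]
wrist_force: [0.0, -0.1, -1.6]
grip_width: 0.013
grip_force: 87.9
time_s: 23.57
eef_pos: [0.4758, 0.0712, 0.0421]
orientation: [2.206, 2.236, -0.0]
wrist_force: [-0.0, 0.9, -1.3]
grip_width: 0.0129
grip_force: 87.9
C 1.5237268518518519
```

```bash
python3 -m creep '[[-0.0003,0.02,0,0,0,0,1],[-0.0003,0.03,0,0,0,0,1],[-0.0003,0.03,0,0,0,0,1],[-0.0003,0.03,0,0,0,0,1],[-0.0003,0.03,0,0,0,0,1],[-0.0003,0.03,0,0,0,0,1],[-0.0003,0.03,0,0,0,0,1],[-0.0003,0.035,0,0,0,0,1],[0,0,0,0,0,0,1],[0,0,-0.008,0,0,0,1],[0,0,-0.003,0,0,0,1],[0,0,0,0,0,0,1],[0,0,0,0,0,0,1]]'
```

```text
time_s: 24.7
eef_pos: [0.4734, 0.2594, 0.0328]
orientation: [-2.207, -2.236, 0.002]
wrist_force: [-0.1, -0.2, -0.5]
grip_width: 0.0128
grip_force: 87.7
```

```bash
python3 -m creep '[[0,0,-0.001,0,0,0,1],[0,0,0,0,0,0,1]]' && python3 -m creep '[[0,0,-0.0012,0,0,0,1],[0,0,0,0,0,0,1]]'
```

```text
time_s: 24.87
eef_pos: [0.4736, 0.2595, 0.0326]
orientation: [-2.207, -2.236, 0.001]
wrist_force: [-0.6, -1.2, 2.1]
grip_width: 0.0131
grip_force: 88.1
time_s: 25.03
eef_pos: [0.4737, 0.2596, 0.0326]
orientation: [2.206, 2.236, -0.001]
wrist_force: [-3.8, -3.7, 11.1]
grip_width: 0.013
grip_force: 89.2
```

```bash
python3 -m creep '[[0,0,0.001,0,0,0,0.5],[0,0,0,0,0,0,0.5],[0,0,0,0,0,0,0.5],[0,0,0,0,0,0,0.5],[0,0,0.02,0,0,0,0.5],[0,0,0.05,0,0,0,0.5],[0,0,0.05,0,0,0,0.5],[0,0,0.02,0,0,0,0.5],[-0.0053,0.037,0,0,0,-0.044,0.5],[-0.0053,0.037,0,0,0,-0.044,0.5],[-0.0053,0.037,0,0,0,-0.044,0.5],[-0.0053,0.037,0,0,0,-0.044,0.5],[-0.0053,0.037,0,0,0,-0.044,0.5],[0,0,-0.05,0,0,0,0.5],[0,0,-0.03,0,0,0,0.5],[0,0,0,0,0,0,0.5],[0,0,0,0,0,0,0.5]]' 60; python3 - <<'E'
from h import *
s=get("side");s0=np.load("pics/side0.npy").astype(int);print("C",np.abs(s-s0)[257:279,229:253].mean())
E
```

```text
time_s: 26.45
eef_pos: [0.4513, 0.4078, 0.0789]
orientation: [-2.557, -1.825, 0.007]
wrist_force: [0.5, 1.2, 0.6]
grip_width: 0.0426
grip_force: 0.0
C 3.1369949494949494
```

```bash
python3 -m creep '[[0.002,0,-0.035,0,0,0,0.5],[0,0,-0.025,0,0,0,0.5],[0,0,-0.012,0,0,0,0.5],[0,0,0,0,0,0,0.5],[0,0,0,0,0,0,1],[0,0,0,0,0,0,1],[0,0,0,0,0,0,1],[0,0,0,0,0,0,1],[0,0,0,0,0,0,1]]' 60 && python3 -m creep '[[0,0,0.02,0,0,0,1],[0,0,0.04,0,0,0,1],[0,0,0.05,0,0,0,1],[0,0,0.04,0,0,0,1],[0,0,0,0,0,0,1],[0,0,0,0,0,0,1]]'
```

```text
time_s: 27.25
eef_pos: [0.4554, 0.4091, 0.0249]
orientation: [2.557, 1.825, 0.006]
wrist_force: [0.0, -1.4, 6.5]
grip_width: 0.0181
grip_force: 58.6
time_s: 27.75
eef_pos: [0.4556, 0.4096, 0.1462]
orientation: [2.557, 1.825, 0.011]
wrist_force: [-0.2, -0.8, -0.1]
grip_width: 0.0182
grip_force: 58.6
```

```bash
python3 -m creep '[[0.0028,-0.0483,0,0,0,0.0244,1],[0.0028,-0.0483,0,0,0,0.0244,1],[0.0028,-0.0483,0,0,0,0.0244,1],[0.0028,-0.0483,0,0,0,0.0244,1],[0.0028,-0.0483,0,0,0,0.0244,1],[0.0028,-0.0483,0,0,0,0.0244,1],[0.0028,-0.0483,0,0,0,0.0244,1],[0.0028,-0.0483,0,0,0,0.0244,1],[0.0028,-0.0483,0,0,0,0.0244,1],[0,0,0,0,0,0,1],[0,0,0,0,0,0,1],[0,0,-0.04,0,0,0,1],[0,0,-0.04,0,0,0,1],[0,0,0,0,0,0,1],[0,0,0,0,0,0,1]]'
```

```text
time_s: 29.0
eef_pos: [0.472, 0.0622, 0.0772]
orientation: [-2.201, -2.234, 0.005]
wrist_force: [0.7, -0.4, -0.8]
grip_width: 0.0182
grip_force: 58.6
```

```bash
python3 -m creep '[[0.0043,0,-0.03,0,0,0,1],[0,0,-0.015,0,0,0,1],[0,0,0,0,0,0,1],[0,0,0,0,0,0,1]]' && python3 -m creep '[[0,0,-0.004,0,0,0,1],[0,0,0,0,0,0,1]]' && python3 -m creep '[[0,0,-0.003,0,0,0,1],[0,0,0,0,0,0,1]]'
```

```text
time_s: 29.33
eef_pos: [0.4781, 0.0614, 0.0438]
orientation: [2.205, 2.237, 0.001]
wrist_force: [-0.2, 0.2, -1.4]
grip_width: 0.0182
grip_force: 58.7
time_s: 29.5
eef_pos: [0.4785, 0.061, 0.0406]
orientation: [2.205, 2.236, 0.002]
wrist_force: [0.3, 0.5, 0.7]
grip_width: 0.018
grip_force: 58.7
time_s: 29.67
eef_pos: [0.4777, 0.0606, 0.0383]
orientation: [2.206, 2.236, 0.0]
wrist_force: [-1.3, -0.2, 0.5]
grip_width: 0.018
grip_force: 58.8
```

Overshot in x by 2 mm; correct back before going in.

```bash
python3 -m creep '[[-0.0025,0,0.002,0,0,0,1],[0,0,0,0,0,0,1],[0,0,-0.004,0,0,0,1],[0,0,0,0,0,0,1]]' && python3 -m creep '[[0,0,-0.003,0,0,0,1],[0,0,0,0,0,0,1]]' && python3 -m creep '[[0,0,-0.002,0,0,0,1],[0,0,0,0,0,0,1]]'
```

```text
time_s: 30.0
eef_pos: [0.4756, 0.0607, 0.0353]
orientation: [-2.206, -2.236, -0.0]
wrist_force: [-0.4, 0.5, -1.0]
grip_width: 0.0181
grip_force: 58.7
time_s: 30.17
eef_pos: [0.4759, 0.0606, 0.033]
orientation: [2.206, 2.236, 0.0]
wrist_force: [1.2, 0.3, 0.1]
grip_width: 0.0182
grip_force: 58.8
time_s: 30.33
eef_pos: [0.4759, 0.0606, 0.0328]
orientation: [2.206, 2.236, 0.0]
wrist_force: [-5.8, -0.4, 15.5]
grip_width: 0.0179
grip_force: 60.6
```

```bash
python3 -m creep '[[0,0,0.001,0,0,0,0.5],[0,0,0,0,0,0,0.5],[0,0,0,0,0,0,0.5],[0,0,0,0,0,0,0.5],[0,0,0.04,0,0,0,0.5],[0,0,0.05,0,0,0,0.5],[0,0,0.05,0,0,0,0.5],[-0.0005,0.05,0,0,0,0,0.5],[-0.0005,0.05,0,0,0,0,0.5],[-0.0005,0.05,0,0,0,0,0.5],[-0.0005,0.05,0,0,0,0,0.5],[-0.0005,0.0487,0,0,0,0,0.5],[0,0,0,0,0,0,0.5],[0,0,0,0,0,0,0.5]]' && python3 - <<'E'
from h import *
s=get("side");t=get("top")
o=np.zeros((480,800,3),np.uint8)
o[:,:400]=cv2.resize(s[140:260,185:285],(400,480),interpolation=cv2.INTER_CUBIC)
o[:,400:]=cv2.resize(t[145:217,265:325],(400,480),interpolation=cv2.INTER_CUBIC)
cv2.imwrite("pics/last.png",o[:,:,::-1])
E
```

```text
time_s: 31.5
eef_pos: [0.473, 0.2615, 0.1438]
orientation: [-2.201, -2.241, 0.001]
wrist_force: [-0.5, -1.3, -0.5]
grip_width: 0.0427
grip_force: 0.0
```

View pics/last.png

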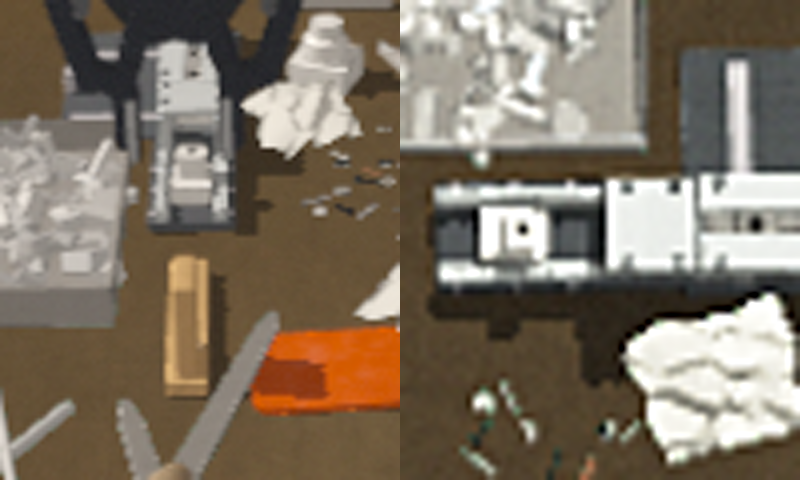

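The third insert sits in the channel, one insert's hole shows through the magazine's slot at (755,222), and the stick stands parked at (188,325). Now regrip the stick and push.

```bash
python3 -m creep '[[0,-0.0024,-0.045,0,0,0,0.5],[0,0,-0.045,0,0,0,0.5],[0,0,-0.03,0,0,0,0.5],[0,0,-0.018,0,0,0,0.5],[0,0,0,0,0,0,0.5],[0,0,0,0,0,0,1],[0,0,0,0,0,0,1],[0,0,0,0,0,0,1],[0,0,0,0,0,0,1],[0,0,0,0,0,0,1]]' 90 && python3 -m creep '[[0,0,0.0115,0,0,0,1],[0,0,0,0,0,0,1],[0,0,0,0,0,0,1]]'
```

```text
time_s: 32.43
eef_pos: [0.4746, 0.2578, 0.0352]
orientation: [2.205, 2.236, 0.003]
wrist_force: [-0.1, -1.3, 4.2]
grip_width: 0.0129
grip_force: 88.0
time_s: 32.68
eef_pos: [0.4743, 0.2581, 0.0442]
orientation: [2.205, 2.236, 0.003]
wrist_force: [0.3, -0.6, -1.9]
grip_width: 0.0128
grip_force: 87.7
```

```bash
python3 -m creep '[[0.0001,-0.02,0,0,0,0,1],[0.0001,-0.02,0,0,0,0,1],[0,0,0,0,0,0,1]]' && python3 -m creep '[[0.0001,-0.012,0,0,0,0,1],[0.0001,-0.012,0,0,0,0,1],[0.0001,-0.012,0,0,0,0,1],[0.0001,-0.012,0,0,0,0,1],[0,0,0,0,0,0,1]]' && python3 -m creep '[[0.0001,-0.012,0,0,0,0,1],[0.0001,-0.012,0,0,0,0,1],[0.0001,-0.012,0,0,0,0,1],[0.0001,-0.012,0,0,0,0,1],[0.0001,-0.012,0,0,0,0,1],[0,0,0,0,0,0,1]]'
```

```text
time_s: 32.93
eef_pos: [0.4734, 0.224, 0.043]
orientation: [2.207, 2.236, -0.002]
wrist_force: [0.2, -0.3, -1.0]
grip_width: 0.0128
grip_force: 87.7
time_s: 33.35
eef_pos: [0.4742, 0.1857, 0.0431]
orientation: [2.208, 2.235, -0.001]
wrist_force: [-0.6, 0.2, -0.4]
grip_width: 0.0131
grip_force: 87.6
time_s: 33.85
eef_pos: [0.4747, 0.1375, 0.0432]
orientation: [2.208, 2.235, -0.001]
wrist_force: [0.1, -0.3, -1.0]
grip_width: 0.0131
grip_force: 87.7
```

```bash
python3 -m creep '[[0.0001,-0.012,0,0,0,0,1],[0.0001,-0.012,0,0,0,0,1],[0.0001,-0.012,0,0,0,0,1],[0.0001,-0.012,0,0,0,0,1],[0,0,0,0,0,0,1]]' && python3 -m creep '[[0.0001,-0.012,0,0,0,0,1],[0.0001,-0.012,0,0,0,0,1],[0.0001,-0.012,0,0,0,0,1],[0.0001,-0.011,0,0,0,0,1],[0,0,0,0,0,0,1],[0,0,0,0,0,0,1]]'
```

```text
time_s: 34.27
eef_pos: [0.475, 0.0992, 0.0432]
orientation: [2.207, 2.235, -0.001]
wrist_force: [-0.0, -0.6, 0.1]
grip_width: 0.013
grip_force: 88.0
time_s: 34.77
eef_pos: [0.4754, 0.0624, 0.0432]
orientation: [2.207, 2.235, -0.0]
wrist_force: [0.3, -1.7, 0.6]
grip_width: 0.013
grip_force: 88.0
```

```bash
python3 -m creep '[[0,0,0,0,0,0,1],[-0.0002,0.02,0,0,0,0,1],[-0.0003,0.03,0,0,0,0,1],[-0.0003,0.03,0,0,0,0,1],[-0.0003,0.03,0,0,0,0,1],[-0.0003,0.03,0,0,0,0,1],[-0.0003,0.03,0,0,0,0,1],[-0.0003,0.03,0,0,0,0,1],[-0.0003,0.013,0,0,0,0,1],[0,0,0,0,0,0,1],[0,0,0.04,0,0,0,1],[0,0,0.05,0,0,0,1],[0,0,0,0,0,0,1]]' && python3 -m creep '[[-0.0101,0.0027,0,0,0,0.0759,1],[-0.0101,0.0027,0,0,0,0.0759,1],[-0.0101,0.0027,0,0,0,0.0759,1],[-0.0101,0.0027,0,0,0,0.0759,1],[-0.0101,0.0027,0,0,0,0.0759,1],[-0.0101,0.0027,0,0,0,0.0759,1],[-0.0101,0.0027,0,0,0,0.0759,1],[-0.0101,0.0027,0,0,0,0.0759,1],[-0.0101,0.0027,0,0,0,0.0759,1],[-0.0101,0.0027,0,0,0,0.0759,1],[-0.0101,0.0027,0,0,0,0.0759,1],[-0.0101,0.0027,0,0,0,0.0759,1],[-0.0101,0.0027,0,0,0,0.0759,1],[-0.0101,0.0027,0,0,0,0.0759,1],[0,0,0,0,0,0,1],[0,0,0,0,0,0,1],[0,0,0,0,0,0,1]]' && python3 - <<'E'
from h import *
# holes seen through the slot, top view: darkest points along the magazine's centre line at z 37 mm
g=cv2.cvtColor(get("top"),cv2.COLOR_RGB2GRAY).astype(np.float32)
ys=np.arange(-.18,.09,.003)
p=np.array([proj("top",[.4778-.0118*(y+.192),y,.037]) for y in ys],np.float32)
v=cv2.remap(g,p[None,:,0],p[None,:,1],cv2.INTER_LINEAR)[0]
print([(round(float(y),3),int(b)) for y,b in zip(ys,v)])
E
```

```text
time_s: 35.85
eef_pos: [0.4773, 0.2342, 0.1213]
orientation: [2.202, 2.233, 0.013]
wrist_force: [1.1, 0.8, 0.0]
grip_width: 0.0127
grip_force: 87.8
time_s: 37.27
eef_pos: [0.3608, 0.2636, 0.1152]
orientation: [-0.17, 3.136, -0.0]
wrist_force: [-0.4, 0.2, -1.4]
grip_width: 0.0128
grip_force: 87.8
[(-0.18, 78), (-0.177, 78), (-0.174, 100), (-0.171, 131), (-0.168, 143), (-0.165, 141), (-0.162, 141), (-0.159, 140), (-0.156, 140), (-0.153, 140), (-0.15, 134), (-0.147, 125), (-0.144, 150), (-0.141, 132), (-0.138, 59), (-0.135, 34), (-0.132, 112), (-0.129, 164), (-0.126, 118), (-0.123, 141), (-0.12, 163), (-0.117, 168), (-0.114, 167), (-0.111, 169), (-0.108, 160), (-0.105, 73), (-0.102, 14), (-0.099, 80), (-0.096, 148), (-0.093, 140), (-0.09, 139), (-0.087, 178), (-0.084, 178), (-0.081, 171), (-0.078, 168), (-0.075, 214), (-0.072, 147), (-0.069, 51), (-0.066, 61), (-0.063, 138), (-0.06, 160), (-0.057, 103), (-0.054, 181), (-0.051, 176), (-0.048, 170), (-0.045, 139), (-0.042, 128), (-0.039, 136), (-0.036, 141), (-0.033, 143), (-0.03, 175), (-0.027, 250), (-0.024, 241), (-0.021, 238), (-0.018, 237), (-0.015, 237), (-0.012, 238), (-0.009, 237), (-0.006, 238), (-0.003, 240), (0.0, 240), (0.003, 239), (0.006, 239), (0.009, 244), (0.012, 250), (0.015, 173), (0.018, 22), (0.021, 42), (0.024, 55), (0.027, 87), (0.03, 89), (0.033, 87), (0.036, 85), (0.039, 79), (0.042, 79), (0.045, 90), (0.048, 90), (0.051, 90), (0.054, 89), (0.057, 88), (0.06, 86), (0.063, 81), (0.066, 83), (0.069, 88), (0.072, 89), (0.075, 89), (0.078, 82), (0.081, 92), (0.084, 89), (0.087, 86)]
```

Three holes show in the slot at y -0.136, -0.102 and -0.067, so all inserts are well inside. Set the stick down on the pad.

```bash
python3 -m creep '[[0,0,-0.04,0,0,0,1],[0,0,-0.04,0,0,0,1],[0,0,-0.01,0,0,0,1],[0,0,0,0,0,0,1],[0,0,0,0,0,0,1]]' && python3 -m creep '[[0,0,-0.002,0,0,0,1],[0,0,0,0,0,0,1]]' && python3 -m creep '[[0,0,-0.0015,0,0,0,1],[0,0,0,0,0,0,1]]'
```

```text
time_s: 37.73
eef_pos: [0.3605, 0.2638, 0.043]
orientation: [0.173, -3.136, 0.001]
wrist_force: [0.6, -0.1, -0.1]
grip_width: 0.0124
grip_force: 89.0
time_s: 37.9
eef_pos: [0.361, 0.2642, 0.0422]
orientation: [-0.175, 3.135, 0.001]
wrist_force: [-0.1, 0.6, -0.8]
grip_width: 0.013
grip_force: 89.0
time_s: 38.07
eef_pos: [0.3606, 0.2641, 0.0407]
orientation: [-0.175, 3.136, 0.0]
wrist_force: [0.1, 0.2, -0.3]
grip_width: 0.0129
grip_force: 89.0
```

```bash
python3 -m creep '[[0,0,-0.0015,0,0,0,1],[0,0,0,0,0,0,1]]' && python3 -m creep '[[0,0,-0.0015,0,0,0,1],[0,0,0,0,0,0,1]]'
```

```text
time_s: 38.23
eef_pos: [0.3607, 0.2642, 0.0399]
orientation: [-0.176, 3.136, 0.001]
wrist_force: [-0.5, -0.8, 6.0]
grip_width: 0.0128
grip_force: 90.3
time_s: 38.4
eef_pos: [0.3609, 0.2642, 0.0398]
orientation: [-0.176, 3.135, 0.001]
wrist_force: [-3.1, -2.8, 20.6]
grip_width: 0.0128
grip_force: 92.3
```

```bash
python3 -m creep '[[0,0,0.002,0,0,0,0.9],[0,0,0,0,0,0,0.5],[0,0,0,0,0,0,0.5],[0,0,0,0,0,0,0.5],[0,0,0,0,0,0,0.5],[0,0,0.03,0,0,0,0.5],[0,0,0.05,0,0,0,0.5],[0,0,0.05,0,0,0,0.5],[0,0,0.05,0,0,0,0.5],[0,0,0.02,0,0,0,0.5]]' 40 && python3 -m creep '[[0.0105,-0.0407,0,0,0,-0.0758,0.4],[0.0105,-0.0407,0,0,0,-0.0758,0.4],[0.0105,-0.0407,0,0,0,-0.0758,0.4],[0.0105,-0.0407,0,0,0,-0.0758,0.4],[0.0105,-0.0407,0,0,0,-0.0758,0.4],[0.0105,-0.0407,0,0,0,-0.0758,0.4],[0.0105,-0.0407,0,0,0,-0.0758,0.4],[0.0105,-0.0407,0,0,0,-0.0758,0.4],[0.0105,-0.0407,0,0,0,-0.0758,0.4],[0.0105,-0.0407,0,0,0,-0.0758,0.4],[0.0105,-0.0407,0,0,0,-0.0758,0.4],[0.0105,-0.0407,0,0,0,-0.0758,0.4],[0.0105,-0.0407,0,0,0,-0.0758,0.4],[0.0105,-0.0407,0,0,0,-0.0758,0.4],[0,0,0,0,0,0,0.4],[0,0,0,0,0,0,0.4],[0,0,0,0,0,0,0.4]]'
```

```text
time_s: 39.23
eef_pos: [0.3623, 0.2649, 0.2046]
orientation: [-0.176, 3.13, 0.004]
wrist_force: [1.1, 0.2, 0.4]
grip_width: 0.0427
grip_force: 0.0
time_s: 40.65
eef_pos: [0.4773, -0.1914, 0.1989]
orientation: [-2.202, -2.238, 0.0]
wrist_force: [0.1, 0.2, -0.5]
grip_width: 0.0511
grip_force: 0.0
```

```bash
python3 -m creep '[[0,0,-0.05,0,0,0,0.4],[0,0,-0.05,0,0,0,0.4],[0,0,-0.04,0,0,0,0.4],[0,0,-0.025,0,0,0,0.4],[0,0,-0.012,0,0,0,0.4],[0,0,0,0,0,0,0.4],[0,0,0,0,0,0,1],[0,0,0,0,0,0,1],[0,0,0,0,0,0,1],[0,0,0,0,0,0,1],[0,0,0,0,0,0,1],[0,0,0,0,0,0,1]]' 40 && python3 -m creep '[[0.01,0,0,0,0,0,1],[0.01,0,0,0,0,0,1],[0.01,0,0,0,0,0,1],[0.01,0,0,0,0,0,1],[0.01,0,0,0,0,0,1],[0.01,0,0,0,0,0,1],[0.01,0,0,0,0,0,1],[0.008,0,0,0,0,0,1],[0,0,0,0,0,0,1],[0,0,0,0,0,0,1]]'
```

```text
time_s: 41.65
eef_pos: [0.4791, -0.1924, 0.0599]
orientation: [2.202, 2.236, 0.002]
wrist_force: [-1.0, 1.7, 6.7]
grip_width: 0.017
grip_force: 40.8
time_s: 42.48
eef_pos: [0.5422, -0.1918, 0.0599]
orientation: [2.202, 2.236, 0.004]
wrist_force: [2.3, 3.0, 5.4]
grip_width: 0.0172
grip_force: 40.5
```

```bash
python3 -m creep '[[0.003,0,0,0,0,0,1],[0.003,0,0,0,0,0,1],[0,0,0,0,0,0,1],[0,0,0,0,0,0,1]]' && python3 -m creep '[[0.003,0,0,0,0,0,1],[0,0,0,0,0,0,1],[0,0,0,0,0,0,1]]'
```

```text
time_s: 42.82
eef_pos: [0.5431, -0.1918, 0.0598]
orientation: [-2.202, -2.238, 0.004]
wrist_force: [-11.5, 1.4, 13.5]
grip_width: 0.0169
grip_force: 41.6
time_s: 43.07
eef_pos: [0.5431, -0.1918, 0.0597]
orientation: [-2.199, -2.235, 0.008]
wrist_force: [-18.5, 0.4, 18.2]
grip_width: 0.017
grip_force: 42.5
```

```bash
python3 -m creep '[[-0.005,0,0,0,0,0,0.9],[0,0,0,0,0,0,0.4],[0,0,0,0,0,0,0.4],[0,0,0,0,0,0,0.4],[0,0,0,0,0,0,0.4],[0,0,0.04,0,0,0,0.4],[0,0,0.05,0,0,0,0.4],[0,0,0.05,0,0,0,0.4],[0,0,0.05,0,0,0,0.4],[0,0,0.05,0,0,0,0.4],[0,0,0,0,0,0,0.4],[0,0,0,0,0,0,0.4]]' && python3 - <<'E'
from h import *
g0=get("top");g=cv2.cvtColor(g0,cv2.COLOR_RGB2GRAY).astype(np.float32);s=get("side")
# cover: cross-profile at y=-.10 for edges, then holes along its centre
def prof(P):
    p=np.array([proj("top",q) for q in P],np.float32);return cv2.remap(g,p[None,:,0],p[None,:,1],cv2.INTER_LINEAR)[0].astype(int)
xs=np.arange(.46,.60,.004);print("x",list(zip(xs.round(3).tolist(),prof([[x,-.115,.047] for x in xs]).tolist())))
ys=np.arange(-.18,-.02,.004)
for x in(.539,.5415,.544):print("y",x,prof([[x-.0118*(y+.115),y,.037] for y in ys]).tolist())
# stick: wood mask in side view -> handle top and sole ends
w=((s[:,:,0]>150)&(s[:,:,0].astype(int)-s[:,:,2]>60)&(s[:,:,1]>110)).astype(np.uint8); w[:170]=0;w[290:]=0
N,l,st,c=cv2.connectedComponentsWithStats(w)
for i in range(1,N):
    if st[i,4]>80:
        x,y,ww,h=st[i,:4];print(st[i],"left end z15",plane("side",(x,y+h-6),.015),"right",plane("side",(x+ww-1,y+h-6),.015),"top row",plane("side",(x+ww-8,y+3),.076))
E
```

```text
time_s: 44.07
eef_pos: [0.5451, -0.1927, 0.2531]
orientation: [2.199, 2.234, 0.002]
wrist_force: [0.4, -0.3, -0.4]
grip_width: 0.0514
grip_force: 0.0
x [(0.46, 79), (0.464, 53), (0.468, 49), (0.472, 47), (0.476, 48), (0.48, 50), (0.484, 49), (0.488, 46), (0.492, 49), (0.496, 48), (0.5, 49), (0.504, 47), (0.508, 55), (0.512, 85), (0.516, 156), (0.52, 250), (0.524, 239), (0.528, 240), (0.532, 239), (0.536, 197), (0.54, 164), (0.544, 165), (0.548, 220), (0.552, 244), (0.556, 239), (0.56, 239), (0.564, 239), (0.568, 158), (0.572, 52), (0.576, 64), (0.58, 63), (0.584, 68), (0.588, 65), (0.592, 64), (0.596, 66)]
y 0.539 [107, 112, 139, 161, 160, 162, 164, 166, 163, 161, 159, 81, 123, 159, 138, 186, 184, 162, 169, 118, 120, 181, 165, 137, 125, 124, 123, 140, 87, 127, 144, 133, 167, 168, 126, 121, 150, 145, 143, 79]
y 0.5415 [84, 82, 114, 138, 134, 133, 133, 134, 127, 118, 110, 26, 106, 141, 110, 169, 162, 137, 144, 46, 31, 140, 140, 150, 170, 160, 121, 135, 44, 104, 147, 128, 172, 166, 124, 114, 137, 143, 138, 81]
y 0.544 [92, 89, 121, 144, 137, 133, 134, 129, 125, 113, 124, 79, 138, 140, 100, 159, 155, 128, 139, 91, 76, 151, 131, 145, 170, 156, 100, 143, 67, 115, 146, 123, 169, 165, 125, 118, 137, 144, 137, 83]
[233 204  58  34 416] left end z15 [0.4699 0.2807 0.015 ] right [0.3404 0.2836 0.015 ] top row [0.357  0.2739 0.076 ]
[211 260  14  25  84] left end z15 [0.5093 0.4423 0.015 ] right [0.4834 0.4428 0.015 ] top row [0.4932 0.4691 0.076 ]
```

The carriage is at the back with three holes visible, and the stick stands on the pad (handle near x 0.36, y 0.265). The arm is clear, so I'll hand in.

```bash
python3 -c "
from rig import robot
print(robot.hand_in())"
```

```text
the job is handed in; nothing more can be done
None
```

The job is handed in: all three inserts I found are fully inside the magazine, the carriage is against its back stop, and the push stick stands on its sole on the orange pad; the hand-in reported no verdict.

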